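# Show the large specimen vial to the inspection camera

## Task

First turn the camera's focus knob until the line on its bar points at the broad white index mark on the dial, and leave it there. Then lift the large vial out of the rack and hold it, cap up, with its middle at the camera's focus point 110 mm straight ahead of the lens and its long axis square to the line of sight, leaning back towards the robot in the same upright plane as the camera. Finish while still holding it there, keep off the camera head, and leave the two small vials standing in the rack.

Things in the scene. Friction and masses are not known exactly. Their poses are not given: they have to be found in the camera images.
- focus_knob (a joint): Angle of the focus knob in rad: 0 when the line on the bar points at the index mark, positive is counter-clockwise seen from above. It starts 0.5 to 1.2 rad counter-clockwise of the mark, so it must be turned clockwise. It turns with light friction (0.05 N m), stays where it is left, and has end stops at -1.4 and +1.4.
- knob_grip (a point): Middle of the knob's black grip bar, on the upright turning axis, 53 mm above the worktop. Bar 46 mm long, 12 wide, 24 high (top at 63 mm) on a 48 mm disc (top at 40 mm). x axis along the bar; the white line on it points to its -x end. The index mark, one broad white mark 11 mm long, lies from the knob along camera_foot's -x. Below is a grey box 140 x 90 mm, 32 high, part of the stand.
- camera_foot (a point): Middle of the camera stand's foot, on the worktop; fixed. Axes of the stand: -x to its front (towards the robot, give or take 0.15 rad), z up. Grey plate 110 x 270 mm, 12 mm thick; the knob's axis is 140 mm to the front and 140 mm to the right (-y) of this point; a 14 mm steel post 355 mm high stands 50 mm to its left (+y).
- lens_face (a point): Centre of the front face of the camera's black lens (46 mm across). White head, about 50 x 50 mm, 150 mm long with lens, fixed on the post at a height that varies by start. -x is the line of sight, to the front and 20 degrees below level; y is level; z is square to the line of sight, upward, leaning 20 degrees from the vertical towards the robot.
- focus_point (a point): The focus point in the air, 110 mm ahead of the lens face along the line of sight, 175 to 225 mm above the worktop; same axes as lens_face. The vial's middle belongs here, with the vial's z axis (bottom to cap) along this point's z axis.
- large_vial_mid (a point): Middle of the large glass vial (on its axis, half-way up). It is the thickest and tallest of the three: 32 mm in diameter, 73 mm high; the glass body is the lower 62 mm, the narrower cap (28 mm) is fixed. About 20 to 45 g. Its z axis runs from bottom to cap. It stands upright (leaning up to 0.07 rad) in any of the three wells.
- small_vial_1_mid (a point): Middle of a small vial, 25 mm in diameter and 59 mm high, black cap; stands in another well, stays there. z axis from bottom to cap.
- small_vial_2_mid (a point): Middle of the other small vial, the same in size and looks.
- rack_top (a point): Centre of the top face of the fixed grey rack, 50 x 165 mm, 32 mm high. Three open wells 35 mm in diameter in a row along its y axis, 60 mm apart, the middle one here; each is 26 mm deep, so vials stand with their bottoms 6 mm above the worktop. x axis across the row.
Things that resemble listed ones, but are neither listed nor needed, are in the scene too. Leave any purple or turquoise look-alike of the part that bears small_vial_1_mid alone.

How it is judged:
By the outcome, as a careful person would: the job done as asked, in the order asked, and still so for the second after the job is handed in, while the arm keeps its last pose, push and grip.
It also fails if it takes over 51 s, if anything falls off the work surface, if the arm or the gripper's body presses on something with over 40 N, if the wrist force passes 120 N, or if a joint passes its speed limit or range.

## Robot

A 6-joint arm with a two-finger parallel gripper is mounted at the origin on a cart in front of the work surface, level with it; the furniture and walls round the work are solid. World frame = base frame: x ahead of the robot, y to its left, z up, the work surface at z = 0. Lengths are in m, angles in rad, forces in N, time in s.
With the tool pointing down it reaches from about 0.3 to 0.775 m from the base axis. Payload 14.6 kg.
Tool frame: the origin (TCP) lies on the centre line of the jaws, within the pads' length; the fingertips stand 22 mm ahead of it and the grasp point (between the pads) lies 3 mm ahead of it; z points along the fingers, y is the line along which they close (so a half turn about z gives the same grasp; the last joint's range is limited). The gripper opens to 85 mm and grips with 20 to 120 N. Pads are 22 mm wide; open, the fingers measure 114 mm over their backs; the gripper's body (76 mm by 85 mm) begins 54 mm behind the grasp point. The pads swing forward as they close: fully open they stand 13 mm farther back than shut.
Start: joints at [-0.067, 0.3, 1.521, -0, 1.321, -0.067], TCP at [0.55, -0, 0.253] pointing down, gripper open.
Joint ranges: [-3.03, 3.03], [-0.79, 2.21], [0.23, 2.52], [-1.04, 4.18], [0, 3.07], [-2.55, 2.55]. Speed limits (rad/s): [2.22, 2.22, 2.57, 3.14, 3.14, 3.14].

## Interface

Orientations are given as a unit quaternion [x, y, z, w].
In Python, from bench import sensors, cams, env gives the robot as it stands.
- The arm moves only by the tool arm_command, never from a script. Its argument "plan" is a list of rows, each an object with "linear": the shift along the tool's x, y, z in units of 30 mm (1.0 is 30 mm), a list of three; "angular": the turn, a rotation vector about the tool's x, y, z in units of 6 degrees (1.0 is 6 degrees), a list of three. A call has 1 to 12 rows; each row shifts and turns the commanded pose from where the row before left it, along the tool's axes as they then stand; what a row does not reach is not made up. A row lasts 1/12 s, in which the tool goes at most 41.7 mm and 7.16 degrees, less where a joint would pass 70% of its speed; a pose out of reach is approached as far as the arm can. A call is refused whole if a number of a shift passes 1 or a number of a turn 1, either way. A call with a gripper value outside its range is refused whole. "hand" is the gripper's target within -1 to 1 (shut at 1, half-way at 0, fully open at -1), set as the call begins (left out, the last holds). The fingers move at their own pace and stop on an object; "squeeze" is the grip in N (left out, the last holds). Time passes only in rows, so rows that do not move let the fingers close. It gives the time, the measured TCP pose, the force, the opening and the grip force at its end, in the units of the state.
- sensors.get_state(): the state, without advancing time (a new reading comes with each control period).
- cams.grab_frame(name): name is "scene" or "side" or "wrist"; returns a dict with "pixels" (384x512x3 uint8, blue, green, red), "mtx" (3x3 intrinsics, pixels), "k1" (the pictures are not rectified: a ray, as slopes to the right and down, at radius r is drawn at 1 + k1 r^2 times it, then the intrinsics apply), "extrinsics" (4x4, takes a point from camera to world coordinates); the wrist camera has in their place "mount" (4x4, takes a point from camera to tool coordinates, whose origin is the TCP and whose axes are the flange's). Camera axes: x right, y down, z forward; pixel columns grow to the right and rows downward; lengths in m; the calibration is good to about 2 mm. A picture is of the moment at which its call begins: read the wrist's pose just before it. There is no depth.
- env.job_done(): hands the job in; it is judged then, once.
The state is a dict: "clock": time; "joints": joint angles; "qd": joint speeds; "joint_torque": joint torques, N m; "ee_pos": TCP position; "tool_rot": TCP orientation; "force": force on the tool from outside, world axes, zero at the start; "torque": the same for the moment, N m; "grip_width": finger opening in m; "grip_force": force on a finger pad.
Only numpy, scipy, OpenCV 4.12 (cv2) and the standard library are available. Lean on these libraries where they do the work, as an engineer would, in place of code of your own. Each camera call takes 0.05 s, during which the arm holds its last target. There are 200 camera calls.

## Working session

There is one attempt and no reset: what is moved stays moved. The work goes in short steps, Python scripts to look and compute and a tool call to move; the robot and the scene stay as the last step left them, time stands still between calls to the robot, and variables do not carry over. Pictures are saved under pics/ and viewed, at most 10 in all, crops included, and the job is handed in when it is done.

Besides the shell and the picture viewer there is one more tool, called after "Call:" in YAML: its name, and indented under it one key for each argument. arm_command: Moves the arm, as the interface text tells. Its arguments: {"type":"object","properties":{"plan":{"type":"array"},"hand":{"type":"number"},"squeeze":{"type":"number"}},"required":["plan"]}

```bash
ls; mkdir -p pics; cat > h.py <<'E'
import numpy as np, cv2
from bench import sensors, cams, env
from scipy.spatial.transform import Rotation as R
def snap(n,fn=None):
    s=sensors.get_state(); f=cams.grab_frame(n)
    if n=="wrist":
        T=np.eye(4);T[:3,:3]=R.from_quat(s["tool_rot"]).as_matrix();T[:3,3]=s["ee_pos"]
        f["E"]=T@np.array(f["mount"])
    else: f["E"]=np.array(f["extrinsics"])
    if fn: cv2.imwrite("pics/"+fn+".png",f["pixels"]); np.savez("pics/"+fn+".npz",mtx=f["mtx"],k1=f["k1"],E=f["E"],pixels=f["pixels"])
    return f
def load(fn): return dict(np.load("pics/"+fn+".npz"))
def ray(f,u,v):
    K=np.array(f["mtx"]);d=cv2.undistortPoints(np.array([[[u,v]]],float),K,np.array([float(f["k1"]),0,0,0,0]))[0,0]
    return f["E"][:3,3],f["E"][:3,:3]@np.array([d[0],d[1],1.])
def onz(f,u,v,z):
    o,d=ray(f,u,v);return o+d*(z-o[2])/d[2]
def tri(*obs):
    A=np.zeros((3,3));b=np.zeros(3)
    for f,u,v in obs:
        o,d=ray(f,u,v);d=d/np.linalg.norm(d);P=np.eye(3)-np.outer(d,d);A+=P;b+=P@o
    p=np.linalg.solve(A,b)
    return p,[round(float(np.linalg.norm(np.cross(ray(f,u,v)[1]/np.linalg.norm(ray(f,u,v)[1]),p-ray(f,u,v)[0]))),4) for f,u,v in obs]
def proj(f,p):
    c=np.linalg.inv(f["E"])@np.append(p,1);x=c[:2]/c[2];x=x*(1+f["k1"]*(x@x));K=np.array(f["mtx"]);return (K[:2,:2]@x+K[:2,2])
E
python3 - <<'E'
from h import *
fs=[snap(n,n+"0") for n in("scene","side","wrist")]
for f in fs: print(np.round(f["E"][:3],3),f["k1"],f["mtx"][0,0])
cv2.imwrite("pics/ss0.png",cv2.resize(np.vstack([fs[0]["pixels"]]),(768,576)))
cv2.imwrite("pics/sd0.png",cv2.resize(fs[1]["pixels"],(768,576)))
E
```

```text
pics
[[ 0.436 -0.641  0.631 -0.088]
 [-0.9   -0.319  0.298 -0.432]
 [ 0.011 -0.698 -0.716  0.874]] -0.13393680972448446 413.7765834402639
[[-0.858 -0.223  0.463 -0.016]
 [-0.514  0.378 -0.77   0.772]
 [-0.004 -0.898 -0.439  0.679]] -0.05676069734745175 473.8615196314707
[[ 1.    -0.    -0.     0.55 ]
 [-0.    -0.965 -0.261  0.067]
 [-0.     0.261 -0.965  0.373]] -0.0818757066925789 335.7507817407508
```

View pics/ss0.png

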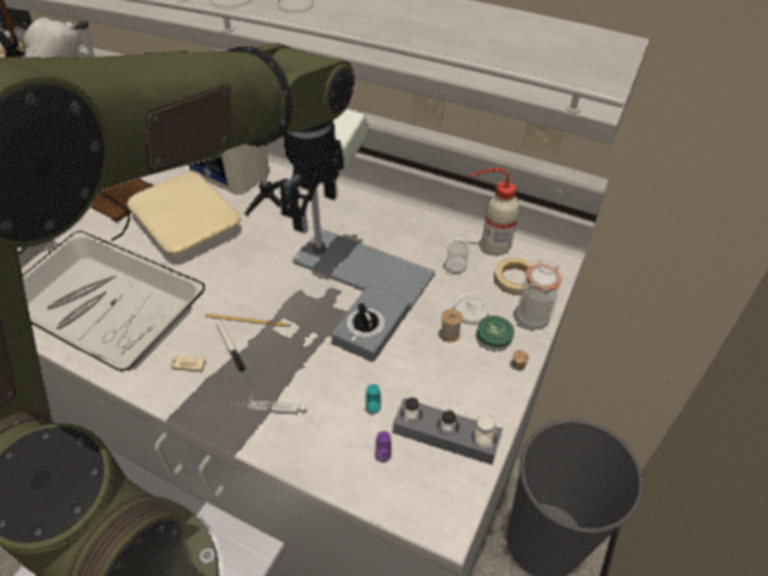

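View pics/sd0.png

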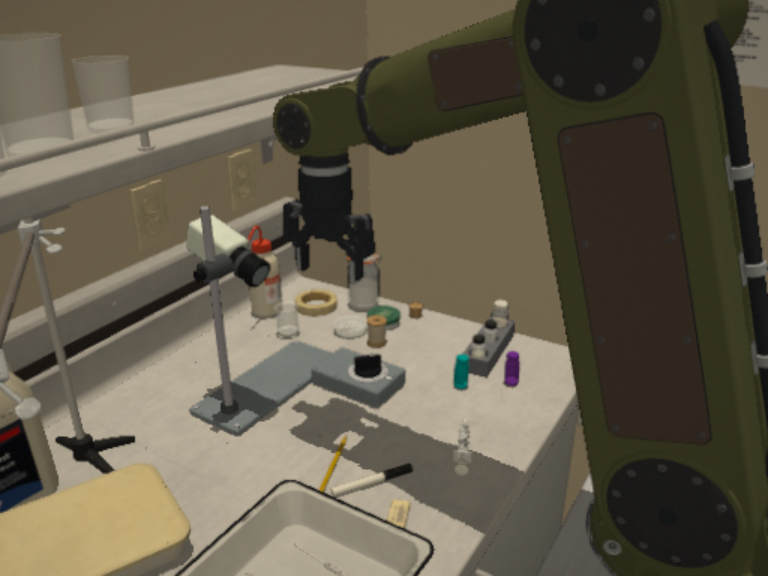

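View pics/wrist0.png

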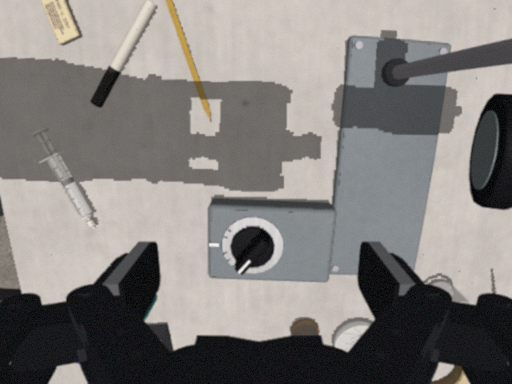

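The scene view (768 px wide) shows the knob at (365,320) and the rack at (447,428). In the rack are two black-capped small vials at (412,408) and (448,422), and a thicker white-capped vial at (484,430). The turquoise (373,398) and purple (383,445) look-alikes stand outside the rack. The white-capped vial in the rack is the thickest and tallest, so it is the large vial. In the wrist view the knob is at (252,245), its line points to the lower left, and the index mark is at (213,245). Next is an enlarged composite.

```bash
python3 - <<'E'
from h import *
w=load("wrist0");s=load("side0");c=load("scene0")
def crop(f,x,y,a,b,k): return cv2.resize(f["pixels"][y:y+b,x:x+a],None,fx=k,fy=k,interpolation=cv2.INTER_CUBIC)
A=crop(w,200,195,80,100,5)  #400x500... 
A=crop(w,200,205,100,75,4); B=crop(s,120,130,100,75,4); C=crop(w,432,80,80,75,4);C=np.pad(C,((0,0),(0,80),(0,0))); D=crop(c,255,250,100,75,4)
cv2.imwrite("pics/comp.png",np.vstack([np.hstack([A,B]),np.hstack([C,D])]))
p=onz(w,213,245,.032);q=onz(w,252,245,.063);print("mark,knob",p,q)
for u,v in [(348,38),(449,44),(332,273)]: print(onz(w,u,v,.012))
for u,v in [(210,205),(333,205),(330,281),(209,277)]: print(onz(w,u,v,.032))
E
```

```text
mark,knob [ 0.49942184 -0.08732178  0.032     ] [ 0.54314504 -0.07324267  0.063     ]
[0.6402841  0.12949222 0.012     ]
[0.74741152 0.1270874  0.012     ]
[ 0.63808948 -0.13322066  0.012     ]
[ 0.49796325 -0.04103842  0.032     ]
[ 0.62921867 -0.04107492  0.032     ]
[ 0.6315654  -0.13241155  0.032     ]
[ 0.49326132 -0.12703793  0.032     ]
```

View pics/comp.png

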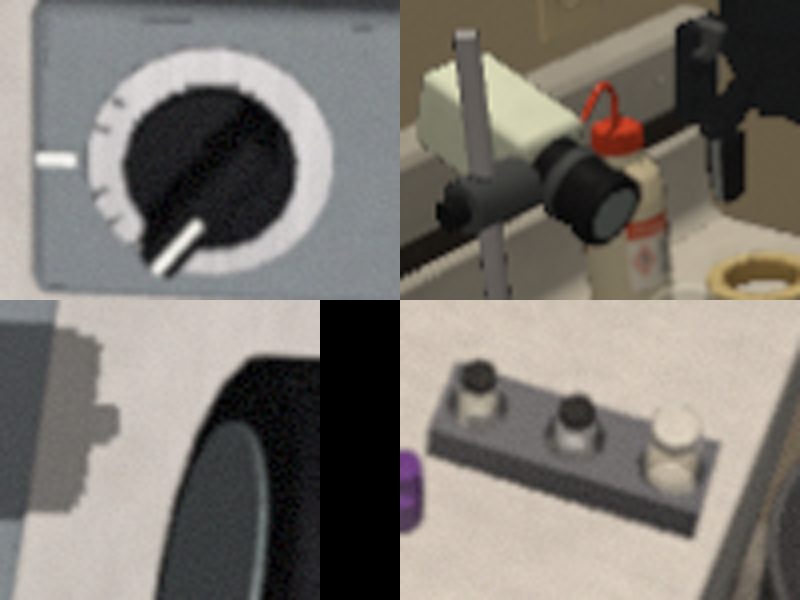

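The crops show the large vial (white cap) at scene-crop (672,450), in the rack well away from the black caps. The knob line runs from (200,222) inward to (160,272) outward, and the mark is at (56,160). The lens glass is centred at side-crop (614,216).

```bash
python3 - <<'E'
from h import *
w=load("wrist0");s=load("side0");c=load("scene0")
np.set_printoptions(precision=4,suppress=True)
o=onz(w,240,273,.063);i=onz(w,250,260.5,.063);k=onz(w,252.5,246.7,.040);k2=onz(w,252.5,245,.032);m=onz(w,214,245,.032)
print("out,in,k,k2,mark",o,i,k,k2,m)
a=lambda d:np.arctan2(d[1],d[0])
print("line ang",a(o-i),a(o-k),"mark dir",a(m-k2))
L,e=tri((s,173.5,184),(w,486,156));print("lens",L,e)
# rack from scene: corners of top z=.032 (crop px)
for n,u,v,z in [("TL",460,365,.032),("TR",718,443,.032),("BR",697,512,.032),("BL",430,430,.032),("cap1",479,376,.065),("cap2",577,411,.065),("CAP",675,424,.079)]:
    print(n,onz(c,(u-400)/4+255,(v-300)/4+250,z))
E
```

```text
out,in,k,k2,mark [ 0.5306 -0.1046  0.063 ] [ 0.541  -0.0904  0.063 ] [ 0.5432 -0.0856  0.04  ] [ 0.543  -0.0872  0.032 ] [ 0.5005 -0.0873  0.032 ]
line ang -2.2014978635039073 -2.154419670018272 mark dir -3.1393896881570993
lens [0.6446 0.0447 0.237 ] [0.0016, 0.0016]
TL [ 0.4295 -0.2178  0.032 ]
TR [ 0.4461 -0.3766  0.032 ]
BR [ 0.398  -0.3808  0.032 ]
BL [ 0.3806 -0.2211  0.032 ]
cap1 [ 0.4071 -0.2392  0.065 ]
cap2 [ 0.4101 -0.2991  0.065 ]
CAP [ 0.4175 -0.3539  0.079 ]
```

```bash
cat >> h.py <<'E'
def delta(p,Rw=None):
    s=sensors.get_state();r=R.from_quat(s["tool_rot"]);d=r.inv().apply(np.array(p)-s["ee_pos"])/.03
    a=(r.inv()*Rw).as_rotvec(degrees=True)/6 if Rw is not None else 0
    print("t",s["clock"],"lin units",np.round(d,2),"ang units",np.round(a,2),"F",np.round(s["force"],1))
E
python3 - <<'E'
from h import *
s=sensors.get_state();print(s["clock"],R.from_quat(s["tool_rot"]).as_matrix().round(3),s["force"],s["grip_width"])
print(np.round(load("wrist0")["E"][:3,3],3))
delta([.543,-.0865,.15])
E
```

```text
0.15 [[-0.     1.    -0.001]
 [ 1.     0.     0.   ]
 [ 0.    -0.001 -1.   ]] [-0.62106978  0.09710446 -0.18066443] 0.08525226476552544
[0.55  0.067 0.373]
t 0.15 lin units [-2.88 -0.23  3.43] ang units 0 F [-0.6  0.1 -0.2]
```

Call:
arm_command:
  plan:
    - {"linear": [-0.72,-0.06,0.86],"angular": [0,0,0]}
    - {"linear": [-0.72,-0.06,0.86],"angular": [0,0,0]}
    - {"linear": [-0.72,-0.06,0.86],"angular": [0,0,0]}
    - {"linear": [-0.72,-0.05,0.85],"angular": [0,0,0]}
    - {"linear": [0,0,0],"angular": [0,0,1]}
    - {"linear": [0,0,0],"angular": [0,0,1]}
    - {"linear": [0,0,0],"angular": [0,0,1]}
    - {"linear": [0,0,0],"angular": [0,0,1]}
    - {"linear": [0,0,0],"angular": [0,0,1]}
    - {"linear": [0,0,0],"angular": [0,0,0.9]}
    - {"linear": [0,0,0],"angular": [0,0,0]}
    - {"linear": [0,0,0],"angular": [0,0,0]}

```text
clock: 1.15
ee_pos: [0.543, -0.0864, 0.1502]
tool_rot: [0.888, 0.46, -0.0, -0.0]
force: [-0.3, 0.5, -0.1]
grip_width: 0.0853
grip_force: 0.0
```

```bash
python3 - <<'E'
from h import *
f=snap("wrist","w1");snap("side","s1");c=snap("scene","c1")
delta([.543,-.0865,.066])
s=sensors.get_state();y=R.from_quat(s["tool_rot"]).as_matrix()[:,1];print(s["ee_pos"],y)
for p in ([.543,-.0865,.063],[.5005,-.0873,.032]): print(proj(f,p))
cv2.imwrite("pics/k1.png",np.hstack([cv2.resize(f["pixels"],(400,300)),cv2.resize(c["pixels"][60:210,120:320],(400,300))]))
E
```

```text
t 1.3 lin units [-0.    0.    2.81] ang units 0 F [ 0.9 -0.1  0.1]
[ 0.54306752 -0.08638634  0.15034321] [ 8.16573280e-01 -5.77241774e-01 -1.08383034e-04]
[259.06637219 206.69925632]
[213.79231118 225.82192255]
```

View pics/k1.png

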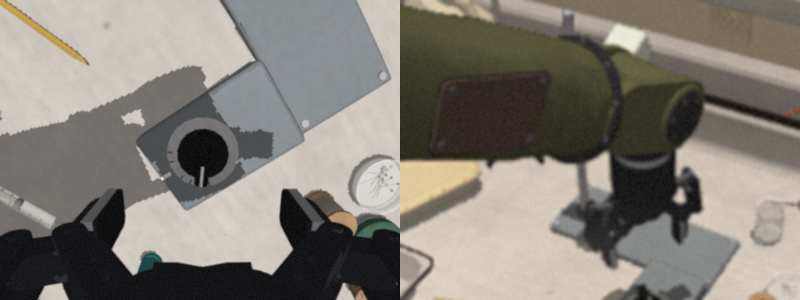

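The bar stands upright in the wrist view, with its line at (203,177) and the disc centre at (203,154). It is centred and aligned between the jaws, so I descend and grip.

Call:
arm_command:
  plan:
    - {"linear": [0,0,0.9],"angular": [0,0,0]}
    - {"linear": [0,0,0.9],"angular": [0,0,0]}
    - {"linear": [0,0,0.9],"angular": [0,0,0]}
    - {"linear": [0,0,0.1],"angular": [0,0,0]}
    - {"linear": [0,0,0],"angular": [0,0,0]}

```text
clock: 1.72
ee_pos: [0.5425, -0.0863, 0.0655]
tool_rot: [0.888, 0.459, -0.001, -0.001]
force: [0.2, -0.2, 0.7]
grip_width: 0.0855
grip_force: 0.0
```

Call:
arm_command:
  plan:
    - {"linear": [0,0,0],"angular": [0,0,0]}
    - {"linear": [0,0,0],"angular": [0,0,0]}
    - {"linear": [0,0,0],"angular": [0,0,0]}
    - {"linear": [0,0,0],"angular": [0,0,0]}
    - {"linear": [0,0,0],"angular": [0,0,0]}
    - {"linear": [0,0,0],"angular": [0,0,0]}
    - {"linear": [0,0,0],"angular": [0,0,0]}
    - {"linear": [0,0,0],"angular": [0,0,0]}
    - {"linear": [0,0,0],"angular": [0,0,0]}
    - {"linear": [0,0,0],"angular": [0,0,0]}
    - {"linear": [0,0,0],"angular": [0,0,0]}
    - {"linear": [0,0,0],"angular": [0,0,0]}
  hand: 1
  squeeze: 40

```text
clock: 2.72
ee_pos: [0.5435, -0.0865, 0.067]
tool_rot: [0.889, 0.459, 0.0, 0.0]
force: [0.4, 0.4, 5.2]
grip_width: 0.0112
grip_force: 42.0
```

Call:
arm_command:
  plan:
    - {"linear": [0,0,-0.04],"angular": [0,0,0.7]}
    - {"linear": [0,0,0],"angular": [0,0,0.8]}
    - {"linear": [0,0,0],"angular": [0,0,0.8]}
    - {"linear": [0,0,0],"angular": [0,0,0.8]}
    - {"linear": [0,0,0],"angular": [0,0,0.8]}
    - {"linear": [0,0,0],"angular": [0,0,0.8]}
    - {"linear": [0,0,0],"angular": [0,0,0.8]}
    - {"linear": [0,0,0],"angular": [0,0,0.8]}
    - {"linear": [0,0,0],"angular": [0,0,0.8]}
    - {"linear": [0,0,0],"angular": [0,0,0.8]}
    - {"linear": [0,0,0],"angular": [0,0,0.7]}
    - {"linear": [0,0,0],"angular": [0,0,0.5]}

```text
clock: 3.72
ee_pos: [0.5441, -0.0877, 0.0671]
tool_rot: [1.0, -0.002, 0.001, 0.001]
force: [14.0, -13.3, -14.6]
grip_width: 0.0109
grip_force: 40.0
```

Call:
arm_command:
  plan:
    - {"linear": [0,0,0],"angular": [0,0,0]}
    - {"linear": [0,0,0],"angular": [0,0,0]}
    - {"linear": [0,0,0],"angular": [0,0,0]}

```text
clock: 3.97
ee_pos: [0.5441, -0.0878, 0.0672]
tool_rot: [1.0, -0.0, 0.002, 0.001]
force: [13.7, -11.8, -13.9]
grip_width: 0.011
grip_force: 40.2
```

```bash
python3 - <<'E'
from h import *
s=sensors.get_state();M=R.from_quat(s["tool_rot"]).as_matrix();print(s["ee_pos"],np.arctan2(M[1,0],M[0,0]),M[2],s["grip_width"],s["force"],s["torque"],s["joints"])
E
```

```text
[ 0.54411171 -0.08775131  0.06715563] -0.0004011248710039444 [ 0.00305629  0.00212094 -0.99999308] 0.011002770134884671 [ 13.66277544 -11.82917902 -13.90792239] [-1.98735492 -2.32442151  0.01920251] [-0.22579326  0.52590349  1.6791482  -0.00172287  0.93308868  1.34643076]
```

Call:
arm_command:
  plan:
    - {"linear": [0,0,0],"angular": [0,0,0]}
    - {"linear": [0,0,0],"angular": [0,0,0]}
    - {"linear": [0,0,0],"angular": [0,0,0]}
    - {"linear": [0,0,0],"angular": [0,0,0]}
    - {"linear": [0,0,0],"angular": [0,0,0]}
    - {"linear": [0,0,0],"angular": [0,0,0]}
  hand: -0.3

```text
clock: 4.47
ee_pos: [0.543, -0.0863, 0.0676]
tool_rot: [1.0, 0.0, -0.0, -0.0]
force: [-0.1, 0.4, 0.3]
grip_width: 0.0557
grip_force: 0.0
```

Call:
arm_command:
  plan:
    - {"linear": [0,0,-0.8],"angular": [0,0,0]}
    - {"linear": [0,0,-1],"angular": [0,0,0]}
    - {"linear": [0,0,-1],"angular": [0,0,0]}
    - {"linear": [0,0,-1],"angular": [0,0,0]}
    - {"linear": [0,0,-1],"angular": [0,0,0]}
    - {"linear": [0,0,0],"angular": [0,0,0]}
    - {"linear": [0,0,0],"angular": [0,0,0]}

```text
clock: 5.05
ee_pos: [0.5435, -0.0864, 0.2131]
tool_rot: [1.0, 0.0, 0.002, 0.0]
force: [0.7, -0.7, -0.3]
grip_width: 0.0552
grip_force: 0.0
```

```bash
python3 - <<'E'
from h import *
f=snap("wrist","w2")
print(sensors.get_state()["ee_pos"])
u,v=proj(f,[.543,-.0865,.05]);print(u,v)
x,y=int(u)-50,int(v)-38;print(x,y)
cv2.imwrite("pics/k2.png",np.hstack([cv2.resize(f["pixels"][y:y+75,x:x+100],(400,300),interpolation=2),cv2.resize(f["pixels"],(400,300))]))
E
```

```text
[ 0.54297805 -0.08632753  0.21152872]
259.00149449654384 180.60330768917274
209 142
```

View pics/k2.png

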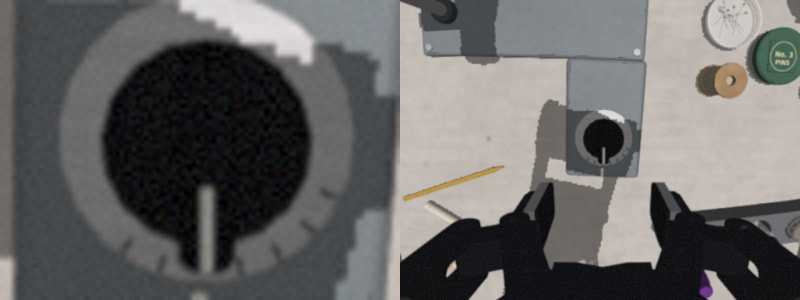

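The line is at crop (206,187–272) and the mark is just below it at (200,295), so they are nearly aligned. I measure the remaining angle.

```bash
python3 - <<'E'
from h import *
np.set_printoptions(precision=4,suppress=True)
f=load("w2");g=cv2.cvtColor(f["pixels"],6).astype(float)
def cen(y0,y1,x0=250,x1=270):
    r=[]
    for v in range(y0,y1):
        w=g[v,x0:x1]-np.percentile(g[v,x0:x1],50);w[w<.4*w.max()]=0
        r.append(((w*np.arange(x0,x1)).sum()/w.sum(),v))
    return np.array(r)
a=cen(189,205);print(a[:,0].round(1)); 
for v in range(206,226): print(v,g[v,248:272].astype(int))
p=[onz(f,u,v,.063) for u,v in a];L=p[-1]-p[0];
c=np.polyfit([q[0] for q in p],[q[1] for q in p],1);print("line yaw",c[0],p[0],p[-1])
# box right/left edges & plate front edge for foot yaw
for v in (90,140): print(onz(f,0,0,0)*0)
E
```

```text
[260.4 260.4 260.4 260.4 260.4 260.4 260.4 260.4 260.4 260.4 260.4 260.4
 260.4 257.3 258.7 258.9]
206 [ 98  76  87 100  99  73  32  12   6  16  47 104 132 127  76  29   4  20
  16  55  75  94 100 105]
207 [ 88  73  84 104 102  79  50  25   4  18  49 104 131 130  75  20  13  11
  41  67  66  76  99 103]
208 [ 86  72  94 106 105  96  75  48  29  16  51 102 131 125  73  26  23  24
  59  88  71  75 100 104]
209 [ 76  78 101 108 108 103  92  75  58  51  60  99 123 117  70  42  47  67
  86  96  77  75  96 103]
210 [ 78  81  94  99 101 101 104  97  92  74  82  94 102  98  84  75  82  93
  99  97  83  71  85  90]
211 [71 75 76 83 87 95 96 94 94 94 93 92 94 95 93 92 91 98 94 87 83 75 75 76]
212 [70 73 75 71 75 76 78 82 79 79 77 76 80 83 83 83 82 83 79 74 75 72 72 75]
213 [74 69 72 73 71 68 75 73 68 71 76 72 69 72 73 76 73 74 70 71 72 73 70 68]
214 [67 71 72 68 71 70 75 75 70 79 85 82 79 69 74 70 71 71 73 67 69 73 74 75]
215 [ 74  70  72  70  71  68  74  71  84 104 116 111  96  78  69  70  75  69
  75  69  71  71  71  73]
216 [ 69  67  75  70  76  72  70  70  88 128 131 136 112  83  69  73  7
[... 362 characters left out ...]
 70  69  64  72  87 128 138 131 104  78  72  70  73  72
  69  75  71  70  68  73]
221 [ 68  71  74  66  75  68  72  68  84 126 136 131 100  76  73  74  72  73
  69  70  74  69  70  70]
222 [ 71  73  70  67  70  72  69  72  86 132 136 134 101  80  68  74  71  70
  69  72  71  72  75  72]
223 [ 89  87  72  67  68  68  65  66  95 129 138 127 100  75  72  71  70  72
  68  72  69  69  70  69]
224 [113 105  88  78  81  77  72  78  98 126 139 129  98  71  68  70  68  66
  71  64  68  73  71  70]
225 [143 137 133 131 126 118 110 113 124 137 141 133  99  72  72  72  73  74
  75  71  69  72  72  71]
line yaw -0.11070295334908593 [ 0.5389 -0.0876  0.063 ] [ 0.5258 -0.0864  0.063 ]
[0. 0. 0.]
[0. 0. 0.]
```

```bash
python3 - <<'E'
from h import *
np.set_printoptions(precision=4,suppress=True)
f=load("w2");g=cv2.GaussianBlur(cv2.cvtColor(f["pixels"],6),(3,3),0).astype(float)
a=lambda p,q:np.arctan2(*(q-p)[[1,0]])
l0,l1=onz(f,260.4,189,.063),onz(f,260.4,207,.063);m0,m1=onz(f,258.2,215,.032),onz(f,258.2,224,.032)
print("line",l0,l1,a(l1,l0),"mark",m0,m1,a(m1,m0))
# disc: dark region >z .040
m=(g<30).astype(np.uint8);m[:150]=m[:150];n,lab,st,ce=cv2.connectedComponentsWithStats(m)
i=lab[175,255];print(st[i],ce[i])
# ellipse of disc sides rows 165-185
for v in (165,172,179,186):
    xs=np.where(lab[v]==i)[0];print(v,xs.min(),xs.max(),onz(f,(xs.min()+xs.max())/2,v,.04))
# straight edges: plate front edge (approx row 70), box sides
def edge_v(x0,x1,y0,y1):
    pts=[]
    for u in range(x0,x1,4):
        d=np.diff(g[y0:y1,u]);pts.append((u,y0+.5+np.argmax(abs(d))))
    return np.array(pts)
def edge_h(y0,y1,x0,x1):
    pts=[]
    for v in range(y0,y1,4):
        d=np.diff(g[v,x0:x1]);pts.append((x0+.5+np.argmax(abs(d)),v))
    return np.array(pts)
def yaw(pts,z):
    P=np.array([onz(f,u,v,z) for u,v in pts])[:,:2];vx,vy,x,y=cv2.fitLine(P.astype(np.float32),cv2.DIST_HUBER,0,1e-4,1e-4).ravel();return np.arctan2(vy,vx),x,y
print("plate front",yaw(edge_v(140,205,60,82),.006),"box L",yaw(edge_h(85,120,202,222),.032),"box R",yaw(edge_h(85,215,300,325),.032))
E
```

```text
line [ 0.5389 -0.0876  0.063 ] [ 0.5232 -0.0877  0.063 ] 0.001468077671511679 mark [ 0.5054 -0.0858  0.032 ] [ 0.4963 -0.0858  0.032 ] -0.00025242213272484346
[ 235  153   51   56 1883] [260.1683 177.0292]
165 239 281 [ 0.5549 -0.0874  0.04  ]
172 236 284 [ 0.5485 -0.0874  0.04  ]
179 236 284 [ 0.5421 -0.0874  0.04  ]
186 237 283 [ 0.5357 -0.0874  0.04  ]
plate front (np.float32(1.5363479), np.float32(0.6353671), np.float32(-0.009166604)) box L (np.float32(-0.029157255), np.float32(0.6101475), np.float32(-0.04591612)) box R (np.float32(-0.04303224), np.float32(0.56953377), np.float32(-0.13297994))
```

The plate edge, the box edges and the mark-to-knob direction all agree that the stand's yaw is about -0.036 rad, while the line's yaw is about 0. The knob needs roughly 2° more clockwise, so I grip it again.

Call:
arm_command:
  plan:
    - {"linear": [0.03,0.05,1],"angular": [0,0,0]}
    - {"linear": [0,0,1],"angular": [0,0,0]}
    - {"linear": [0,0,1],"angular": [0,0,0]}
    - {"linear": [0,0,1],"angular": [0,0,0]}
    - {"linear": [0,0,0.75],"angular": [0,0,0]}
    - {"linear": [0,0,0],"angular": [0,0,0]}
    - {"linear": [0,0,0],"angular": [0,0,0]}

```text
clock: 5.68
ee_pos: [0.5432, -0.0877, 0.0678]
tool_rot: [1.0, 0.0, -0.002, -0.0]
force: [-0.1, 0.6, 0.9]
grip_width: 0.0559
grip_force: 0.0
```

Call:
arm_command:
  plan:
    - {"linear": [0,0,0],"angular": [0,0,0]}
    - {"linear": [0,0,0],"angular": [0,0,0]}
    - {"linear": [0,0,0],"angular": [0,0,0]}
    - {"linear": [0,0,0],"angular": [0,0,0]}
    - {"linear": [0,0,0],"angular": [0,0,0]}
    - {"linear": [0,0,0],"angular": [0,0,0]}
    - {"linear": [0,0,0],"angular": [0,0,0]}
    - {"linear": [0,0,0],"angular": [0,0,0]}
    - {"linear": [0,0,0],"angular": [0,0,0.18]}
    - {"linear": [0,0,0],"angular": [0,0,0.18]}
    - {"linear": [0,0,0],"angular": [0,0,0]}
    - {"linear": [0,0,0],"angular": [0,0,0]}
  hand: 1
  squeeze: 40

```text
clock: 6.68
ee_pos: [0.5445, -0.0881, 0.0703]
tool_rot: [1.0, -0.019, 0.001, 0.0]
force: [-1.5, -0.8, 5.7]
grip_width: 0.0107
grip_force: 41.4
```

```bash
python3 - <<'E'
from h import *
s=sensors.get_state();M=R.from_quat(s["tool_rot"]).as_matrix();print(s["ee_pos"],np.arctan2(M[1,0],M[0,0]),s["grip_width"],s["force"],s["torque"])
E
```

```text
[ 0.54447368 -0.08806861  0.07034563] -0.03788348436488229 0.010707561130096667 [-1.50408537 -0.84073825  5.67500091] [-0.05268017  0.28488963 -0.09627342]
```

Call:
arm_command:
  plan:
    - {"linear": [0,0,0],"angular": [0,0,0]}
    - {"linear": [0,0,0],"angular": [0,0,0]}
    - {"linear": [0,0,0],"angular": [0,0,0]}
    - {"linear": [0,0,0],"angular": [0,0,0]}
    - {"linear": [0,0,0],"angular": [0,0,0]}
    - {"linear": [0,0,0],"angular": [0,0,0]}
  hand: -0.3

```text
clock: 7.18
ee_pos: [0.544, -0.0879, 0.0691]
tool_rot: [1.0, -0.019, -0.0, -0.0]
force: [-0.0, 0.7, 0.3]
grip_width: 0.0556
grip_force: 0.0
```

Call:
arm_command:
  plan:
    - {"linear": [0,0,-0.8],"angular": [0,0,0]}
    - {"linear": [0,0,-1],"angular": [0,0,0]}
    - {"linear": [0,0,-1],"angular": [0,0,0]}
    - {"linear": [0,0,-1],"angular": [0,0,0]}
    - {"linear": [0,0,-1],"angular": [0,0,0]}
    - {"linear": [0,0,0],"angular": [0,0,0]}
    - {"linear": [0,0,0],"angular": [0,0,0]}
  hand: -1

```text
clock: 7.77
ee_pos: [0.5444, -0.088, 0.2146]
tool_rot: [1.0, -0.019, 0.002, 0.0]
force: [-0.1, 0.1, -0.3]
grip_width: 0.0853
grip_force: 0.0
```

```bash
python3 - <<'E'
from h import *
np.set_printoptions(precision=4,suppress=True)
f=snap("wrist","w3");g=cv2.GaussianBlur(cv2.cvtColor(f["pixels"],6),(3,3),0).astype(float)
u0,v0=map(int,proj(f,[.544,-.0875,.063]));print(u0,v0)
def cen(v,lo,hi):
    w=g[v,lo:hi]-np.median(g[v,lo:hi]);w[w<.3*w.max()]=0;return (w*np.arange(lo,hi)).sum()/w.sum()
for v in range(v0,v0+50,2): print(v,round(cen(v,u0-8,u0+9),2),int(g[v,u0-8:u0+9].max()),int(np.median(g[v,u0-8:u0+9])))
m=(g<30).astype(np.uint8);n,lab,st,ce=cv2.connectedComponentsWithStats(m);i=lab[v0-5,u0-5]
for v in (v0-14,v0-8,v0-2,v0+4):
    xs=np.where(lab[v]==i)[0];print(v,xs.min(),xs.max(),onz(f,(xs.min()+xs.max())/2,v,.04))
delta([.4185,-.357,.25],R.from_euler("zx",[-.105+np.pi/2,np.pi]))
M=R.from_quat(sensors.get_state()["tool_rot"]).as_matrix();print(M)
E
```

```text
258 183
183 257.0 15 13
185 262.88 15 12
187 258.61 19 14
189 258.54 70 13
191 258.52 112 14
193 258.51 115 13
195 258.71 114 14
197 258.73 114 16
199 258.74 115 14
201 258.52 115 24
203 256.57 116 42
205 257.19 116 49
207 257.31 115 55
209 257.51 106 79
211 258.18 97 89
213 258.86 76 74
215 258.41 93 69
217 258.16 127 69
219 258.19 129 69
221 258.2 127 70
223 258.42 127 75
225 258.27 131 111
227 252.85 170 165
229 256.44 182 179
231 256.48 184 179
169 236 281 [ 0.5519 -0.0879  0.04  ]
175 234 283 [ 0.5464 -0.0877  0.04  ]
181 234 283 [ 0.5409 -0.0875  0.04  ]
187 236 281 [ 0.5353 -0.0872  0.04  ]
t 7.8167 lin units [-3.84  9.12 -1.23] ang units [-0.   -0.   13.64] F [-0.2 -0.1 -1. ]
[[ 0.9993 -0.0377  0.0003]
 [-0.0377 -0.9993 -0.0001]
 [ 0.0003  0.0001 -1.    ]]
```

The knob line (258.6) and the mark (258.25) now share the same column, so the knob is done. Next I move above the rack.

Call:
arm_command:
  plan:
    - {"linear": [0,0,-0.6],"angular": [0,0,0]}
    - {"linear": [0,0,-0.6],"angular": [0,0,0]}
    - {"linear": [-0.38,0.91,0],"angular": [0,0,0]}
    - {"linear": [-0.38,0.91,0],"angular": [0,0,0]}
    - {"linear": [-0.38,0.91,0],"angular": [0,0,0]}
    - {"linear": [-0.38,0.91,0],"angular": [0,0,0]}
    - {"linear": [-0.38,0.91,0],"angular": [0,0,0]}
    - {"linear": [-0.38,0.91,0],"angular": [0,0,0]}
    - {"linear": [-0.38,0.91,0],"angular": [0,0,0]}
    - {"linear": [-0.38,0.91,0],"angular": [0,0,0]}
    - {"linear": [-0.38,0.91,0],"angular": [0,0,0]}
    - {"linear": [-0.38,0.91,0],"angular": [0,0,0]}

```text
clock: 8.82
ee_pos: [0.4187, -0.3574, 0.2475]
tool_rot: [1.0, -0.019, -0.001, -0.001]
force: [1.0, -0.1, 0.2]
grip_width: 0.0856
grip_force: 0.0
```

Call:
arm_command:
  plan:
    - {"linear": [0,0,0],"angular": [0,0,-1]}
    - {"linear": [0,0,0],"angular": [0,0,-1]}
    - {"linear": [0,0,0],"angular": [0,0,-1]}
    - {"linear": [0,0,0],"angular": [0,0,-1]}
    - {"linear": [0,0,0],"angular": [0,0,-1]}
    - {"linear": [0,0,0],"angular": [0,0,-1]}
    - {"linear": [0,0,0],"angular": [0,0,-1]}
    - {"linear": [0,0,0],"angular": [0,0,-1]}
    - {"linear": [0,0,0],"angular": [0,0,-1]}
    - {"linear": [0,0,0],"angular": [0,0,-1]}
    - {"linear": [0,0,0],"angular": [0,0,-1]}
    - {"linear": [0,0,0],"angular": [0,0,-1]}

```text
clock: 9.82
ee_pos: [0.4195, -0.3561, 0.2474]
tool_rot: [0.818, 0.575, -0.0, -0.001]
force: [-0.4, 0.4, 0.1]
grip_width: 0.0855
grip_force: 0.0
```

Call:
arm_command:
  plan:
    - {"linear": [0,0,0],"angular": [0,0,-1]}
    - {"linear": [0,0,0],"angular": [0,0,-1]}
    - {"linear": [0,0,0],"angular": [0,0,-1]}
    - {"linear": [0,0,0],"angular": [0,0,-1]}
    - {"linear": [0,0,0],"angular": [0,0,-0.4]}
    - {"linear": [0,0,0],"angular": [0,0,0]}
    - {"linear": [0,0,0],"angular": [0,0,0]}

```text
clock: 10.4
ee_pos: [0.4196, -0.3562, 0.2479]
tool_rot: [0.668, 0.744, 0.0, -0.001]
force: [-0.1, -0.2, 0.2]
grip_width: 0.0853
grip_force: 0.0
```

```bash
python3 - <<'E'
from h import *
w=snap("wrist","w4");c=snap("scene","c4");s=snap("side","s4")
st=sensors.get_state();print(st["ee_pos"],st["joints"],R.from_quat(st["tool_rot"]).as_matrix().round(3))
for n,f in zip("wcs",(w,c,s)): print(n,proj(f,[.4185,-.357,.079]),proj(f,[.6446,.0447,.237]))
def crop(f,x,y,a,b,k): return cv2.resize(f["pixels"][y:y+b,x:x+a],None,fx=k,fy=k,interpolation=2)
u,v=proj(s,[.6446,.0447,.237]).astype(int);a=crop(s,u-50,v-37,100,75,4);print("s crop",u-50,v-37)
u,v=proj(c,[.6446,.0447,.237]).astype(int);b=crop(c,u-50,v-37,100,75,4);print("c crop",u-50,v-37)
u,v=proj(s,[.4185,-.357,.045]).astype(int);d=crop(s,u-50,v-37,100,75,4);print("s vial crop",u-50,v-37)
cv2.imwrite("pics/v4.png",np.vstack([np.hstack([a,b]),np.hstack([cv2.resize(w["pixels"],(400,300)),d])]))
E
```

```text
[ 0.41972756 -0.35634005  0.24859712] [-7.70445365e-01  3.05356977e-01  1.52499011e+00  5.33872227e-05
  1.31201579e+00 -8.77967976e-01] [[-0.107  0.994 -0.001]
 [ 0.994  0.107  0.001]
 [ 0.001 -0.    -1.   ]]
w [257.33056076 179.35356368] [-11232.87419949  14488.73771473]
c [325.2190181  281.16359116] [215.00700728 119.75491443]
s [332.54108071 200.30808469] [172.8601827  183.68609784]
s crop 122 146
c crop 165 82
s vial crop 281 173
```

View pics/v4.png

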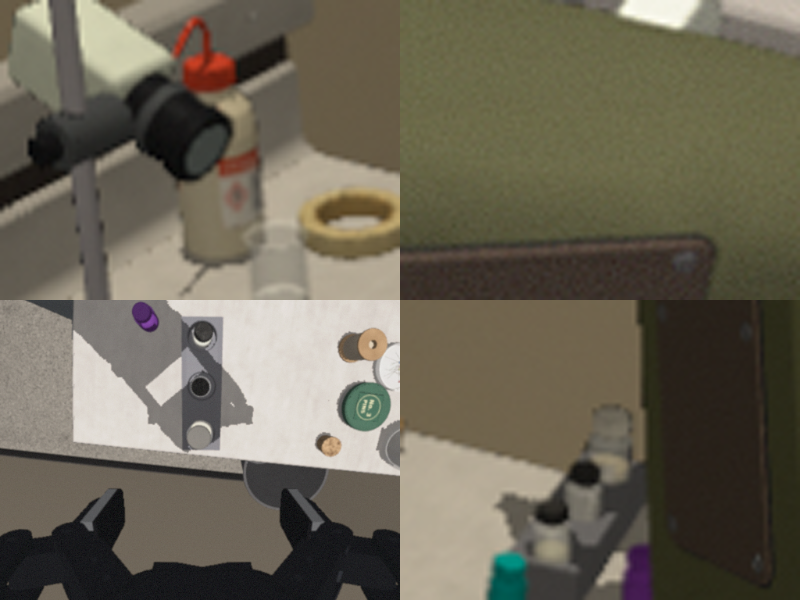

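The wrist view shows the white cap at (200,130)×1.28 ≈ (256,166), with the black-capped vials above it. The side crop shows the lens glass centred at (207,148). I fit both numerically.

```bash
python3 - <<'E'
from h import *
np.set_printoptions(precision=4,suppress=True)
def comp(f,seed,lo,hi,box):
    g=cv2.cvtColor(f["pixels"],6);m=np.zeros_like(g);x0,y0,x1,y1=box;m[y0:y1,x0:x1]=((g>=lo)&(g<=hi))[y0:y1,x0:x1]
    n,l,st,ce=cv2.connectedComponentsWithStats(m);i=l[seed[1],seed[0]];c=cv2.findContours((l==i).astype(np.uint8),0,1)[0][0]
    return st[i],ce[i],cv2.fitEllipse(c),c
w=load("wrist0");s=load("side0");w4=load("w4")
print("glass w",(a:=comp(w,(486,150),35,110,(465,90,512,230)))[:3])
print("glass s",(b:=comp(s,(173,184),40,140,(155,165,190,205)))[:3])
L,e=tri((s,*b[2][0]),(w,*a[2][0]));print("lens",L,e)
g=cv2.cvtColor(w4["pixels"],6);print(g[150:192:3,236:280:3])
r=comp(w4,(256,163),150,255,(230,145,285,195));print("cap",r[:3]); print(onz(w4,*r[2][0],.079))
E
```

```text
glass w (array([ 469,   94,   43,  116, 1799], dtype=int32), array([484.3146, 150.2051]), ((491.6144104003906, 156.03836059570312), (44.423683166503906, 116.4705810546875), 3.371110439300537))
glass s (array([ 155,  165,   35,   40, 1011], dtype=int32), array([173.4629, 186.549 ]), ((172.63023376464844, 185.4044952392578), (36.09040832519531, 43.57955551147461), 18.678014755249023))
lens [0.6494 0.0437 0.2325] [0.0025, 0.0025]
[[ 77  78  74  75  72  77  79  73  73  75  78  77  75  77  77]
 [ 78  81  80  76  74  83  84  87  82  74  76  79  76  79  74]
 [ 74  71  78  72 111 171 191 196 174 119  90  76  73  80  75]
 [ 80  77  73 114 217 213 204 214 224 222 152  92  74  75  78]
 [ 71  76  95 184 138 127 130 129 123 197 223 135  73  78  79]
 [ 76  77 128 127 140 139 137 139 134 129 178 198  85  70  77]
 [ 75 111 126 138 136 140 136 138 137 136 123 204  89  70  76]
 [ 74 115 141 141 140 138 141 136 138 142 137 158  92  67  75]
 [ 78 115 141 141 138 140 140 136 137 136 138 124  85  77  72]
 [ 74 115 138 139 139 141 140 137 139 141 143 122  69  75 102]
 [ 77  87 143 138 142 142 140 137 138 141 138 108  69 115 146]
 [ 73  79 133 145 141 138 142 137 138 140 132 112 138 143 144]
 [ 72  74 111 137 144 141 135 135 138 130 133 141 143 145 146]
 [ 68  73  98  98 120 133 133 132 130 140 145 144 141 144 144]]
cap (array([     0,      0,    512,    384, 196171], dtype=int32), array([255.4788, 191.5297]), ((255.5, 191.5), (445.6497497558594, 616.610595703125), 90.0))
[ 0.4181 -0.3682  0.079 ]
```

```bash
python3 - <<'E'
from h import *
np.set_printoptions(precision=4,suppress=True)
w4=load("w4");g=cv2.cvtColor(w4["pixels"],6)
m=((g>120)&(g<150)).astype(np.uint8);m[:158]=0;m[196:]=0;m[:,:230]=0;m[:,280:]=0
print("\n".join("".join(".#"[x] for x in r) for r in m[156:198:2,230:280]))
for v in(174,176,178): print(onz(w4,254.3,v,.079))
# neighbours' wells from rack: edges of rack at row
delta([.4185,-.357,.09])
E
```

```text
..................................................
##...............#..................#.............
##.............#........#.............#...........
##...........##...###########.##.......#..........
###.........#######################.....#.........
###........##########################.............
###.......############################...#........
###.......#############################..#........
##........################################........
###.......################################........
###.......##############################..........
###.......##############################........##
##.........############################.......####
##.........############################.....######
##...........########################..###########
##............####################################
##..........#...##################################
..#...........#.......############################
....#......###....................................
.........##.......................................
..................................................
[ 0.4153 -0.3525  0.079 ]
[ 0.4155 -0.3543  0.079 ]
[ 0.4157 -0.3561  0.079 ]
t 10.55 lin units [-0.02 -0.04  5.29] ang units 0 F [0.1 0.4 0.9]
```

Call:
arm_command:
  plan:
    - {"linear": [0.04,-0.08,0.9],"angular": [0,0,0]}
    - {"linear": [0,0,1],"angular": [0,0,0]}
    - {"linear": [0,0,1],"angular": [0,0,0]}
    - {"linear": [0,0,1],"angular": [0,0,0]}
    - {"linear": [0,0,1],"angular": [0,0,0]}
    - {"linear": [0,0,0.9],"angular": [0,0,0]}
    - {"linear": [0,0,0.5],"angular": [0,0,0]}
    - {"linear": [0,0,0],"angular": [0,0,0]}
    - {"linear": [0,0,0],"angular": [0,0,0]}

```text
clock: 11.3
ee_pos: [0.4172, -0.3554, 0.0599]
tool_rot: [0.668, 0.744, 0.0, -0.001]
force: [-0.3, -0.2, 1.2]
grip_width: 0.0853
grip_force: 0.0
```

Call:
arm_command:
  plan:
    - {"linear": [0,0,0],"angular": [0,0,0]}
    - {"linear": [0,0,0],"angular": [0,0,0]}
    - {"linear": [0,0,0],"angular": [0,0,0]}
    - {"linear": [0,0,0],"angular": [0,0,0]}
    - {"linear": [0,0,0],"angular": [0,0,0]}
    - {"linear": [0,0,0],"angular": [0,0,0]}
    - {"linear": [0,0,0],"angular": [0,0,0]}
    - {"linear": [0,0,0],"angular": [0,0,0]}
    - {"linear": [0,0,0],"angular": [0,0,0]}
    - {"linear": [0,0,0],"angular": [0,0,0]}
  hand: 1
  squeeze: 30

```text
clock: 12.13
ee_pos: [0.4175, -0.3558, 0.0608]
tool_rot: [0.668, 0.745, -0.0, 0.001]
force: [-1.8, -0.3, 5.7]
grip_width: 0.0301
grip_force: 31.6
```

Call:
arm_command:
  plan:
    - {"linear": [0,0,-0.3],"angular": [0,0,0]}
    - {"linear": [0,0,-0.7],"angular": [0,0,0]}
    - {"linear": [0,0,-1],"angular": [0,0,0]}
    - {"linear": [0,0,-1],"angular": [0,0,0]}
    - {"linear": [0,0,-1],"angular": [0,0,0]}
    - {"linear": [0,0,-1],"angular": [0,0,0]}
    - {"linear": [0,0,-0.5],"angular": [0,0,0]}
    - {"linear": [0,0,0],"angular": [0,0,0]}
    - {"linear": [0,0,0],"angular": [0,0,0]}

```text
clock: 12.88
ee_pos: [0.4173, -0.3555, 0.2258]
tool_rot: [0.668, 0.745, -0.0, 0.001]
force: [-0.3, -0.3, -1.2]
grip_width: 0.0305
grip_force: 31.0
```

```bash
cat >> h.py <<'E'
YAW=-.037;LENS=np.array([.6446,.0447,.2365]);t=np.radians(20)
X=np.array([np.cos(YAW)*np.cos(t),np.sin(YAW)*np.cos(t),np.sin(t)])   # stand +x (back along sight)
Y=np.array([-np.sin(YAW),np.cos(YAW),0]);Z=np.cross(X,Y)
FOC=LENS-.11*X
RT=R.from_matrix(np.column_stack([-X,Y,-Z]))   # tool x toward robot, y level, z down the vial
E
python3 - <<'E'
from h import *
print(FOC,X,Y,Z,np.linalg.det(RT.as_matrix()))
s=sensors.get_state();print(s["ee_pos"],s["grip_width"],s["grip_force"],s["joints"])
delta([.44,.0,.22]); delta(FOC+.018*Z-.06*X,RT)
E
```

```text
[0.54130456 0.04852368 0.19887778] [ 0.93904947 -0.03476069  0.34202014] [0.03699156 0.99931558 0.        ] [-0.34178606  0.01265186  0.93969262] 0.9999999999999997
[ 0.41726578 -0.35545228  0.2257549 ] 0.030484842383566715 31.030467826640233 [-7.72408077e-01  3.18760438e-01  1.56206458e+00  3.56140988e-05
  1.25947230e+00 -8.81346464e-01]
t 12.8833 lin units [11.7   2.04  0.18] ang units 0 F [-0.3 -0.3 -1.2]
t 12.8833 lin units [13.24  3.51  1.01] ang units [ -2.37  -2.73 -13.46] F [-0.3 -0.3 -1.2]
```

Call:
arm_command:
  plan:
    - {"linear": [0.5,0.1,0],"angular": [0,0,0]}
    - {"linear": [1,0.18,0.02],"angular": [0,0,0]}
    - {"linear": [1,0.18,0.02],"angular": [0,0,0]}
    - {"linear": [1,0.18,0.02],"angular": [0,0,0]}
    - {"linear": [1,0.18,0.02],"angular": [0,0,0]}
    - {"linear": [1,0.18,0.02],"angular": [0,0,0]}
    - {"linear": [1,0.18,0.02],"angular": [0,0,0]}
    - {"linear": [1,0.18,0.02],"angular": [0,0,0]}
    - {"linear": [1,0.18,0.02],"angular": [0,0,0]}
    - {"linear": [1,0.18,0.02],"angular": [0,0,0]}
    - {"linear": [1,0.18,0.02],"angular": [0,0,0]}
    - {"linear": [1,0.18,0],"angular": [0,0,0]}

```text
clock: 13.88
ee_pos: [0.4406, -0.0037, 0.2178]
tool_rot: [0.668, 0.745, -0.001, -0.001]
force: [0.5, -0.6, -0.6]
grip_width: 0.0304
grip_force: 31.0
```

Call:
arm_command:
  plan:
    - {"linear": [0,0,0],"angular": [-0.17,-0.195,-0.96]}
    - {"linear": [0,0,0],"angular": [-0.17,-0.195,-0.96]}
    - {"linear": [0,0,0],"angular": [-0.17,-0.195,-0.96]}
    - {"linear": [0,0,0],"angular": [-0.17,-0.195,-0.96]}
    - {"linear": [0,0,0],"angular": [-0.17,-0.195,-0.96]}
    - {"linear": [0,0,0],"angular": [-0.17,-0.195,-0.96]}
    - {"linear": [0,0,0],"angular": [-0.17,-0.195,-0.96]}
    - {"linear": [0,0,0],"angular": [-0.17,-0.195,-0.96]}
    - {"linear": [0,0,0],"angular": [-0.17,-0.195,-0.96]}
    - {"linear": [0,0,0],"angular": [-0.17,-0.195,-0.96]}
    - {"linear": [0,0,0],"angular": [-0.17,-0.195,-0.96]}
    - {"linear": [0,0,0],"angular": [-0.17,-0.195,-0.96]}

```text
clock: 14.88
ee_pos: [0.4408, -0.0051, 0.2177]
tool_rot: [0.118, 0.981, -0.002, 0.152]
force: [0.9, -0.8, -1.1]
grip_width: 0.0302
grip_force: 31.0
```

Call:
arm_command:
  plan:
    - {"linear": [0,0,0],"angular": [-0.17,-0.195,-0.96]}
    - {"linear": [0,0,0],"angular": [-0.17,-0.195,-0.96]}
    - {"linear": [0,0,0],"angular": [0,0,0]}
    - {"linear": [0,0,0],"angular": [0,0,0]}

```text
clock: 15.22
ee_pos: [0.4411, -0.0055, 0.2182]
tool_rot: [0.021, 0.985, -0.002, 0.172]
force: [0.2, 0.3, -0.3]
grip_width: 0.0307
grip_force: 31.0
```

```bash
python3 - <<'E'
from h import *
s=sensors.get_state();print(s["ee_pos"],s["grip_width"],s["joints"])
w=snap("wrist","w5");sd=snap("side","s5");c=snap("scene","c5")
delta(FOC+.018*Z-.06*X,RT);delta(FOC+.018*Z,RT)
p=np.array(s["ee_pos"])-.018*Z
for n,f in zip("wsc",(w,sd,c)): print(n,proj(f,p),proj(f,LENS))
u,v=proj(sd,p).astype(int);u=min(u,412);x,y=max(u-70,0),max(v-75,0);print("side crop",x,y)
a=cv2.resize(sd["pixels"][y:y+150,x:x+200],(800,600),interpolation=2)[:, :]
cv2.imwrite("pics/g5.png",np.vstack([np.hstack([cv2.resize(sd["pixels"],(400,300)),cv2.resize(w["pixels"],(400,300))]),np.hstack([cv2.resize(c["pixels"],(400,300)),cv2.resize(a[150:450,:400],(400,300))])]))
E
```

```text
[ 0.44108934 -0.00551977  0.21820706] 0.03074608314741997 [-0.10835678 -0.070855    2.053316    0.03466016  0.81416398 -1.65587448]
t 15.3667 lin units [-0.82  1.93  1.14] ang units [ 0.01 -0.02 -0.05] F [0.1 0.  0.1]
t 15.3667 lin units [-2.82  1.94  1.13] ang units [ 0.01 -0.02 -0.05] F [0.1 0.  0.1]
w [257.53100628 253.18635503] [336.47487643 468.51764971]
s [260.07674723 209.664393  ] [172.87843724 183.88873443]
c [191.61003403 184.29295414] [215.01927516 119.91226561]
side crop 190 134
```

View pics/g5.png

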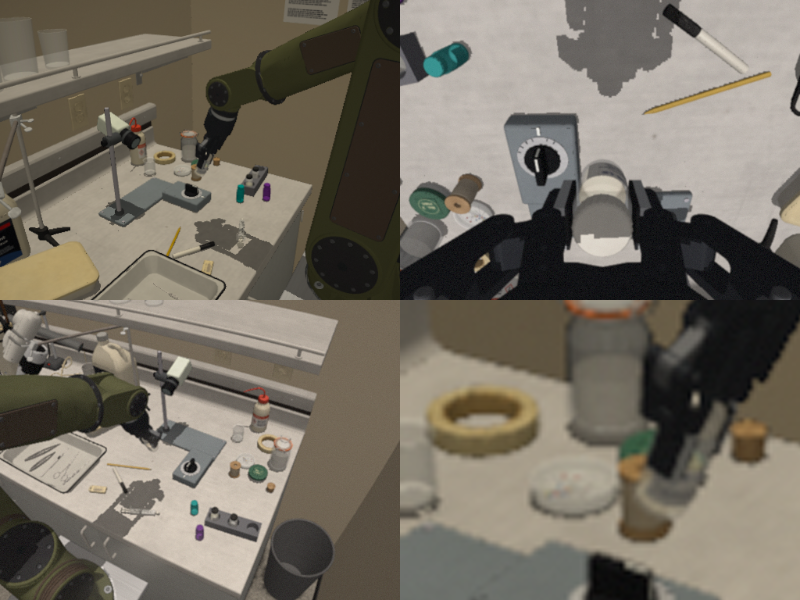

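The vial is held, and the two black-capped vials still stand in the rack. I make one enlarged composite to check the lens position and the vial's tilt in the hand.

```bash
python3 - <<'E'
from h import *
w=load("w5");sd=load("s5");c=load("c5")
st=sensors.get_state();T=R.from_quat(st["tool_rot"]).as_matrix();p0=np.array(st["ee_pos"])
def crop(f,x,y,k,pts=[]):
    im=cv2.resize(f["pixels"][y:y+int(300/k),x:x+int(400/k)],(400,300),interpolation=2)
    for p,col in pts:
        u,v=proj(f,p);cv2.circle(im,(int((u+.5-x)*k),int((v+.5-y)*k)),2,col,-1)
    print(x,y,k);return im
B=p0+.0545*T[:,2];C=p0-.0185*T[:,2]
ring=[(B+.016*(np.cos(a)*T[:,0]+np.sin(a)*T[:,1]),(0,0,255)) for a in np.arange(0,6.28,.4)]
lr=[(LENS+.023*(np.cos(a)*Y+np.sin(a)*Z),(0,0,255)) for a in np.arange(0,6.28,.5)]
pts=[(B,(0,255,0)),(C,(255,0,0))]
cv2.imwrite("pics/g6.png",np.vstack([np.hstack([crop(c,180,85,5,[(LENS,(0,255,0))]),crop(sd,140,155,6,lr)]),np.hstack([crop(w,206,195,4,pts+ring),crop(sd,235,180,8,pts+ring)])]))
E
```

```text
180 85 5
140 155 6
206 195 4
235 180 8
```

View pics/g6.png

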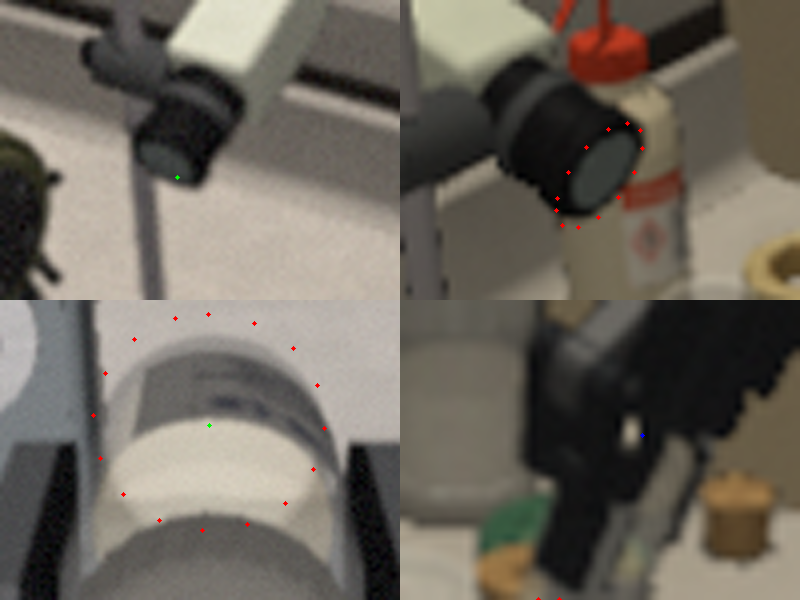

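In the scene crop the glass is centred at (165,157) and in the side crop at (605,168), so my lens estimate was a few mm off. In the wrist crop the bottom rim peaks at (215,337) and the cap rim at (205,515), so the vial leans in the hand. I compute both corrections.

```bash
python3 - <<'E'
from h import *
np.set_printoptions(precision=4,suppress=True)
w=load("w5");sd=load("s5");c=load("c5");w0=load("wrist0")
o1=(c,180+165/5-.5,85+157/5-.5);o2=(sd,140+205/6-.5,155+168/6-.5);o3=(w0,486,157)
print("all",tri(o1,o2,o3));print("c,s",tri(o1,o2));print("c,w",tri(o1,o3));print("s,w",tri(o2,o3))
st=sensors.get_state();T=R.from_quat(st["tool_rot"]).as_matrix();p0=np.array(st["ee_pos"])
def tool(u,v,z):
    o,d=ray(w,u,v);o=T.T@(o-p0);d=T.T@d;return o+d*(z-o[2])/d[2]
for dz in (-.002,0,.002):
  b=tool(206+217/4-.5,195+337/4-.5,.0545+dz);k=tool(206+208/4-.5,195+515/4-.5,-.0075+dz)
  print("bottom ctr x",b[0]-.016,b[1],"cap ctr x",k[0]-.014,k[1],"lean",(k[0]-.014-b[0]+.016)/.062)
E
```

```text
all (array([0.6399, 0.0482, 0.2463]), [0.0039, 0.0038, 0.0019])
c,s (array([0.64  , 0.0496, 0.2462]), [0.0036, 0.0036])
c,w (array([0.6364, 0.0469, 0.2528]), [0.001, 0.001])
s,w (array([0.6426, 0.0451, 0.241 ]), [0.0009, 0.0009])
bottom ctr x -0.04784009942378582 0.0010757016013364276 cap ctr x -0.0297591373891756 3.4877351057276346e-06 lean 0.29162841991306815
bottom ctr x -0.048986820529624525 0.0010821926846853003 cap ctr x -0.03125860309395065 -5.80332195535395e-06 lean 0.28593899089796576
bottom ctr x -0.05013354163546324 0.0010886837680341727 cap ctr x -0.03275806879872571 -1.5094379016435426e-05 lean 0.2802495618828634
```

```bash
python3 - <<'E'
from h import *
from scipy.optimize import least_squares
np.set_printoptions(precision=4,suppress=True)
w=load("w5");sd=load("s5");c=load("c5");w0=load("wrist0")
g=cv2.GaussianBlur(cv2.cvtColor(w0["pixels"],6),(3,3),0);
print("row157",list(zip(range(466,512,2),g[157,466:512:2])))
for col in(480,486,492): print(col,list(zip(range(98,218,4),g[98:218:4,col])))
obs=[(c,180+167/5-.5,85+160/5-.5,1.),(sd,140+205/6-.5,155+168/6-.5,1.),(w0,486,157,.3)]
n=np.array([.037,.9993,0])
def r(p): return np.r_[np.concatenate([(proj(f,p)-(u,v))*k for f,u,v,k in obs]),((p-[.6894,.0470,0])@n)/.003]
s=least_squares(r,[.64,.047,.24]);print(s.x,s.fun)
st=sensors.get_state();T=R.from_quat(st["tool_rot"]).as_matrix();p0=np.array(st["ee_pos"])
def tool(u,v,z):
    o,d=ray(w,u,v);o=T.T@(o-p0);d=T.T@d;return o+d*(z-o[2])/d[2]
for dz in (-.002,0,.002):
  b=tool(206+217/4-.5,195+37/4-.5,.0545+dz);k=tool(206+208/4-.5,195+215/4-.5,-.0075+dz)
  print("bottom ctr x",b[0]-.016,b[1],"cap ctr x",k[0]-.014,k[1],"lean",(k[0]-.014-b[0]+.016)/.062)
E
```

```text
row157 [(466, np.uint8(198)), (468, np.uint8(189)), (470, np.uint8(107)), (472, np.uint8(54)), (474, np.uint8(59)), (476, np.uint8(59)), (478, np.uint8(59)), (480, np.uint8(58)), (482, np.uint8(60)), (484, np.uint8(58)), (486, np.uint8(58)), (488, np.uint8(58)), (490, np.uint8(58)), (492, np.uint8(62)), (494, np.uint8(107)), (496, np.uint8(61)), (498, np.uint8(11)), (500, np.uint8(8)), (502, np.uint8(15)), (504, np.uint8(22)), (506, np.uint8(27)), (508, np.uint8(30)), (510, np.uint8(33))]
480 [(98, np.uint8(198)), (102, np.uint8(199)), (106, np.uint8(199)), (110, np.uint8(191)), (114, np.uint8(122)), (118, np.uint8(51)), (122, np.uint8(48)), (126, np.uint8(55)), (130, np.uint8(59)), (134, np.uint8(58)), (138, np.uint8(59)), (142, np.uint8(59)), (146, np.uint8(60)), (150, np.uint8(59)), (154, np.uint8(59)), (158, np.uint8(58)), (162, np.uint8(58)), (166, np.uint8(59)), (170, np.uint8(58)), (174, np.uint8(57)), (178, np.uint8(59)), (182, np.uint8(60)), (186, np.uint8(62)), (190, np.uint8(21)), (194, np.uint8(12)), (198, np.uint8(11)), (202, np.uint8(10)), (206, np.uint8(142)), (210, np
[... 1097 characters left out ...]
 (178, np.uint8(11)), (182, np.uint8(7)), (186, np.uint8(11)), (190, np.uint8(15)), (194, np.uint8(20)), (198, np.uint8(17)), (202, np.uint8(21)), (206, np.uint8(24)), (210, np.uint8(190)), (214, np.uint8(193))]
[0.6406 0.047  0.2449] [ 0.3337  1.3366 -0.3915 -1.2936 -0.046  -0.7318 -0.5919]
bottom ctr x -0.0026128854900518 0.0010820741065266921 cap ctr x 0.0019934010659024403 7.06074247565718e-05 lean 0.07429494445087484
bottom ctr x -0.0032348580174286143 0.0010886391268429122 cap ctr x 0.0010692839389331698 6.253256078940663e-05 lean 0.06942164445744813
bottom ctr x -0.0038568305448054285 0.0010952041471591321 cap ctr x 0.0001451668119638993 5.4457696822241344e-05 lean 0.06454834446402141
```

```bash
python3 - <<'E'
from h import *
from scipy.optimize import least_squares
np.set_printoptions(precision=4,suppress=True)
sd=load("s5");c=load("c5");w0=load("wrist0")
obs=[(c,180+167/5-.5,85+160/5-.5,1.),(sd,140+205/6-.5,155+168/6-.5,1.),(w0,484.5,151,.3)]
n=np.array([.037,.9993,0])
def r(p): return np.r_[np.concatenate([(proj(f,p)-(u,v))*k for f,u,v,k in obs]),((p-[.6894,.0470,0])@n)/.003]
s=least_squares(r,[.64,.047,.24]);print(s.x,s.fun)
open("h.py","a").write(f"""
LENS=np.array({s.x.round(4).tolist()});FOC=LENS-.11*X
RT2=RT*R.from_rotvec([0,-.066,0])
if RT2.apply([.066,0,-1])@X>.01 or RT2.apply([.066,0,-1])@X<-.01: RT2=RT*R.from_rotvec([0,.066,0])
MID=np.array([-.0006,.0004,.018])
""")
E
python3 - <<'E'
from h import *
print(FOC,RT2.apply([.066,0,-1]),Z)
tgt=FOC-RT2.apply(MID)
delta(tgt-.05*X,RT2);delta(tgt,RT2)
print(sensors.get_state()["joints"])
E
```

```text
[0.64   0.0485 0.2448] [-0.2847  1.3678 -0.6005 -0.9299  0.0673 -0.0607 -0.1066]
[0.53670456 0.05232368 0.20717778] [-0.34243971  0.01267605  0.94176981] [-0.34178606  0.01265186  0.93969262]
t 15.3667 lin units [-1.12  2.04  0.82] ang units [ 0.01  0.61 -0.04] F [0.1 0.  0.1]
t 15.3667 lin units [-2.79  2.04  0.82] ang units [ 0.01  0.61 -0.04] F [0.1 0.  0.1]
[-0.10825156 -0.0706541   2.05189236  0.03469333  0.81428908 -1.65690849]
```

Call:
arm_command:
  plan:
    - {"linear": [0,0.68,0.27],"angular": [0,0,0]}
    - {"linear": [0,0.68,0.27],"angular": [0,0,0]}
    - {"linear": [0,0.68,0.28],"angular": [0,0,0]}
    - {"linear": [-0.7,0,0],"angular": [0,0,0]}
    - {"linear": [-0.7,0,0],"angular": [0,0,0]}
    - {"linear": [-0.7,0,0],"angular": [0,0,0]}
    - {"linear": [-0.69,0,0],"angular": [0,0,0]}
    - {"linear": [0,0,0],"angular": [0,0.61,-0.04]}
    - {"linear": [0,0,0],"angular": [0,0,0]}
    - {"linear": [0,0,0],"angular": [0,0,0]}
    - {"linear": [0,0,0],"angular": [0,0,0]}

```text
clock: 16.28
ee_pos: [0.5307, 0.0522, 0.2241]
tool_rot: [0.018, 0.99, -0.002, 0.142]
force: [0.4, -1.0, 0.0]
grip_width: 0.0309
grip_force: 31.0
```

```bash
python3 - <<'E'
from h import *
delta(FOC-RT2.apply(MID),RT2)
w=snap("wrist","w7");sd=snap("side","s7");c=snap("scene","c7")
st=sensors.get_state();T=R.from_quat(st["tool_rot"]).as_matrix();p0=np.array(st["ee_pos"]);print(st["grip_width"],st["grip_force"])
def crop(f,x,y,k,pts=[]):
    x,y=int(x),int(y);im=cv2.resize(f["pixels"][y:y+int(300/k),x:x+int(400/k)],(400,300),interpolation=2)
    for p,col in pts:
        u,v=proj(f,p);cv2.circle(im,(int((u+.5-x)*k),int((v+.5-y)*k)),1,col,-1)
    print(x,y,k);return im
B=FOC-.0365*Z;C=FOC+.0365*Z
rg=lambda p,r:[(p+r*(np.cos(a)*X+np.sin(a)*Y),(0,0,255)) for a in np.arange(0,6.28,.3)]
pts=[(B,(0,255,0)),(C,(255,0,0))]+rg(B,.016)+rg(C,.014)
pts2=pts+[(LENS,(0,255,0)),(FOC,(255,0,255))]
u,v=proj(sd,(FOC+LENS)/2);a=crop(sd,u-33,v-25,6,pts2)
u,v=proj(c,(FOC+LENS)/2);b=crop(c,u-40,v-30,5,pts2)
u,v=proj(w,FOC);d=crop(w,u-50,min(v-40,309),4,pts)
cv2.imwrite("pics/g7.png",np.vstack([np.hstack([a,b]),np.hstack([d,cv2.resize(sd["pixels"],(400,300))])]))
E
```

```text
t 16.2833 lin units [-0.02 -0.   -0.  ] ang units [0.01 0.02 0.01] F [ 0.4 -1.   0. ]
0.030760753590397455 31.012627204181626
158 169 6
162 104 5
208 215 4
```

View pics/g7.png

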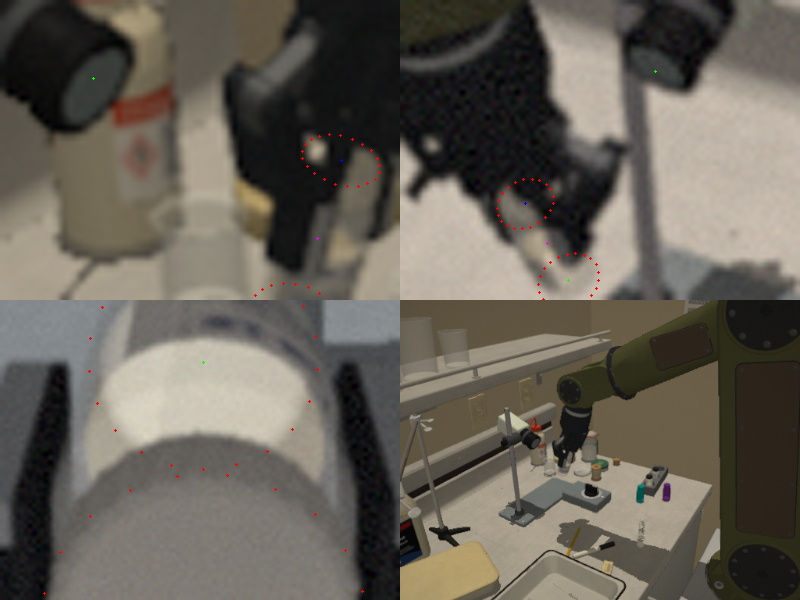

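The lens dots sit on the glass centre in both crops, at (93,78) and (655,71). The cap and bottom rings at (525,203), (568,283) and in the wrist crop match the vial within a millimetre or two. The small vials still stand in the rack, so I hand in.

```bash
python3 -c "
from bench import env
print(env.job_done())"
```

```text
the job is handed in; nothing more can be done
None
```

I turned the focus knob to its index mark and the arm is holding the large vial at the focus point, cap up and leaning 20° towards the robot. Positions are measured to a few millimetres. Both small vials still stand in the rack, and the job was handed in at about 16.5 s without a verdict shown.

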